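# Open the lift-and-slide hatch and stow the jar

### The arm

A 6-joint arm with a two-finger parallel gripper is mounted at the origin on the work surface; the furniture and walls round the work are solid. World frame = base frame: x ahead of the robot, y to its left, z up, the work surface at z = 0. Lengths are in m, angles in rad, forces in N, time in s.
With the tool pointing down it reaches from about 0.3 to 0.775 m from the base axis. Payload 14.6 kg.
Tool frame: the origin (TCP) lies at the centre of the arm's flange, where the gripper is bolted on; the fingertips stand 199 mm ahead of it and the grasp point (between the pads) lies ctrl.tcp_to_grasp ahead of it (ctrl.tcp_to_grasp is the distance from the TCP to the grasp point, in m); z points along the fingers, y is the line along which they close (so a half turn about z gives the same grasp; the last joint's range is limited). The gripper opens to 94 mm and grips with 3 to 60 N. Pads are 16 mm wide; open, the fingers measure 119 mm over their backs; the gripper's body (75 mm by 177 mm) begins 78 mm behind the grasp point.
Start: joints at [-1.198, 0.3, 1.521, -0, 1.321, -0.067], TCP at [0.234, -0.498, 0.405] pointing down, gripper open.
Joint ranges: [-3.03, 3.03], [-0.79, 2.21], [0.23, 2.52], [-1.04, 4.18], [0, 3.07], [-2.55, 2.55]. Speed limits (rad/s): [2.22, 2.22, 2.57, 3.14, 3.14, 3.14].

### API

Orientations are given as [roll, pitch, yaw] about the fixed x, y, z axes, in that order (R = Rz(yaw) Ry(pitch) Rx(roll)).
In Python, from station import ctrl gives the robot as it stands. The module is installed in compiled form; this text tells all that it offers.
- The arm moves only by the shell command python3 -m jog 'ROWS' [OPENING] [FORCE]. ROWS is JSON, a list of rows, each a list of 6 numbers: the shift along the tool's x, y, z in cm, then the turn, a rotation vector about the tool's x, y, z in rad. In form: [[tx, ty, tz, ax, ay, az], ...]. A call has 1 to 8 rows; each row is the pose to reach, as a shift and turn from the pose commanded when the call began, along the tool's axes at that moment; what a row does not reach only later rows make up. A row lasts 1/10 s, in which the tool goes at most 50 mm and 8.59 degrees, less where a joint would pass 70% of its speed; a pose out of reach is approached as far as the arm can. A call with a gripper value outside its range is refused whole. OPENING is the opening in per cent of the stroke, from 0 (shut) to 100 (fully open), set as the call begins (- or left out, the last holds). The fingers move at their own pace and stop on an object; FORCE is the grip in N (left out, the last holds). Time passes only in rows, so rows that repeat a pose let the fingers close. It gives the time, the measured TCP pose, the force, the opening and the grip force at its end, in the units of the state.
- ctrl.get_obs(): the state, without advancing time (a new reading comes with each control period).
- ctrl.camera(name): name is "scene" or "top"; returns a dict with "img" (384x512x3 uint8, blue, green, red), "intrinsics" (3x3 intrinsics, pixels), "k1" (the pictures are not rectified: a ray, as slopes to the right and down, at radius r is drawn at 1 + k1 r^2 times it, then the intrinsics apply), "R" (3x3) and "t" (3): a world point X has camera coordinates R X + t. Camera axes: x right, y down, z forward; pixel columns grow to the right and rows downward; lengths in m; the calibration is good to about 2 mm. A picture is of the moment at which its call begins. There is no depth.
- ctrl.hand_in(): hands the job in; it is judged then, once.
The state is a dict: "time_s": time; "qpos": joint angles; "joint_vel": joint speeds; "tau": joint torques, N m; "ee_pos": TCP position; "eef_rot": TCP orientation; "force": force on the tool from outside, world axes, zero at the start; "moment": the same for the moment, N m; "grip_width": finger opening in m; "grip_force": force on a finger pad.
Only numpy, scipy, OpenCV 4.12 (cv2) and the standard library are available. Lean on these libraries where they do the work, as an engineer would, in place of code of your own. Each camera call takes 0.05 s, during which the arm holds its last target. There are 200 camera calls.

### The job

Lift the hatch of the steel counter store out of its recess by its black bar, move it part of the way towards the hood and let go of it resting on the deck; then take it again at its upright end flange and slide it fully home under the hood. Then stand the small squat jar upright on the floor of the opened well. Leave the larger, taller jar where it stands and do not tip the squat one over.

Things in the scene. Friction and masses are not known exactly. Their poses are not given: they have to be found in the camera images.
- store: Steel counter-top store, does not move, 171 (x) x 319 (y) x 113 mm high. Origin on the table under the centre of the well; y points along the channels from well to hood, z up. The hatch sits in a recess over the well, y -72..72 mm, on a ledge at z 53. An upstand (y -84..-72, top z 79) stands right behind the seated hatch's flange, so the flange can be gripped only after the hatch has moved.
- deck_edge (a point): Middle of the edge of the flat parking deck, store frame (0, 72, 63) mm: the deck is 10 mm above the ledge and runs in +y to a stop wall at y 227. Side walls, inner faces x +-77.5, top z 85, have inward lips (underside z 81, inner edges x +-68) along the whole length: the hatch can be raised 10 to 20 mm off its seat to slide onto the deck, but not be taken out.
- hood_edge (a point): Middle of the hood's front edge, upper face, store frame (0, 150, 113) mm. The hood is a fixed 4 mm plate over the deck from here to the end in +y, underside z 109. The hatch's bar passes under it, a gripper holding the bar does not. The room wall rises close behind the store and about 0.15 m behind the jars: carry tools across on the robot's side.
- hatch_mid (a point): Centre of the hatch's plate: loose aluminium, 150 (x) x 140 (y) x 8 mm, about 0.35 kg, axes parallel to the store's, 2.5 mm side play. Seated: store frame (0, 0, 57) mm; on the deck: z 67. It rests level on the deck by itself once moved more than about 80 mm along store y; home against the stop at store y 157.
- hatch_bar (a point): Centre of the hatch's black pull bar, 60 (x) x 12 (y) x 14 mm high, over the middle of the plate, 25 mm above the plate's underside (17 above its upper face); 10 mm gap beneath, between two short posts. Grip it across its thickness (along y).
- hatch_flange (a point): Centre of the hatch's upright end flange, 120 mm (x) x 6 mm thick (y) x 18 mm high, at the hatch's -y end, 67 mm from the bar, standing on the plate's upper face (its top is 18 mm above that face). Grip it across its thickness (along y) or push it towards +y.
- well_floor (a point): Centre of the well's flat floor, on its surface (8 mm above the table). The well is 124 (x) x 120 (y) mm inside; its top ledge is 45 mm above the floor.
- jar_mid (a point): Centre (half-way up) of the small squat round jar with white screw cap, 42 mm diameter, 42 mm high, 60 g; z axis is its own upright axis.
- tall_jar_mid (a point): Bystander: centre of a similar but larger, taller round jar, 47 mm diameter, 63 mm high; it and the squat jar may stand in each other's place.
- hatch: The same loose hatch; its origin is the centre of the plate's underside, axes as for hatch_mid.
- jar: The same squat jar; its origin is the centre of its underside.
Things that resemble listed ones, but are neither listed nor needed, are in the scene too. What is shaped like the hatch but orange or pink is not meant.

How it is judged:
On the way, in this order (a step that is already met when the one before it is completed fails the run):
1. the hatch is lifted out of its recess (z of hatch_mid in the frame of store above 0.065 m), for 0.1 s.
2. the hatch has been let go of, resting level on the deck part of the way (not yet home) (z of hatch_mid in the frame of store between 0.064 and 0.07 m and y of hatch_mid in the frame of store between 0.04 and 0.14 m and angle between hatch_mid's own z axis and vertical below 0.05 rad and contact force between the fingers and hatch below 0.1 N), for 0.1 s.
3. the hatch is slid fully home under the hood (y of hatch_mid in the frame of store above 0.147 m and z of hatch_mid in the frame of store between 0.064 and 0.07 m and angle between hatch_mid's own z axis and vertical below 0.05 rad), for 0.2 s.
At the end, for the whole second after the job is handed in: The hatch lies level on the deck within 10 mm of its stop under the hood; the squat jar stands upright (within 0.1 rad) on the floor of the well, within 60 mm of its centre; both at rest (all of step 3 and horizontal distance between jar_mid and well_floor below 0.06 m and z of jar_mid in the frame of store between 0.024 and 0.034 m and angle between jar_mid's own z axis and vertical below 0.1 rad and linear speed of each of jar, hatch below 0.02 m/s); the robot touches nothing.
It fails at once if the taller jar is moved by more than 30 mm (distance of tall_jar_mid from where it was at the start of the episode above 0.03 m).
It fails at once if the jar is tipped over (more than 0.8 rad) (angle between jar_mid's own z axis and vertical above 0.8 rad).
It also fails if it takes over 69 s, if anything falls off the work surface, if the arm or the gripper's body presses on something with over 40 N, if the wrist force passes 120 N, or if a joint passes its speed limit or range.

## Working session

There is one attempt and no reset: what is moved stays moved. The work goes in short steps, Python scripts to look and compute and a shell command to move; the robot and the scene stay as the last step left them, time stands still between calls to the robot, and variables do not carry over. Pictures are saved under pics/ and viewed, at most 10 in all, crops included, and the job is handed in when it is done.

```bash
mkdir -p pics; cat > h.py <<'E'
import numpy as np, cv2
from station import ctrl
def cam(n):
    c=ctrl.camera(n); c['n']=n; return c
def ray(c,u,v):
    K=np.array(c['intrinsics']);k=c['k1']
    d=np.array([(u-K[0,2])/K[0,0],(v-K[1,2])/K[1,1]]);s=d.copy()
    for _ in range(30): s=d/(1+k*(s@s))
    R=np.array(c['R']);t=np.array(c['t'])
    o=-R.T@t; return o,R.T@np.array([s[0],s[1],1.])
def onz(c,u,v,z):
    o,d=ray(c,u,v); return o+d*(z-o[2])/d[2]
def proj(c,X):
    p=np.array(c['R'])@np.array(X)+np.array(c['t']); s=p[:2]/p[2]; s=s*(1+c['k1']*(s@s))
    K=np.array(c['intrinsics']); return K[0,0]*s[0]+K[0,2],K[1,1]*s[1]+K[1,2]
def two(c1,p1,c2,p2):
    o1,d1=ray(c1,*p1);o2,d2=ray(c2,*p2)
    A=np.stack([d1,-d2],1);s=np.linalg.lstsq(A,o2-o1,rcond=None)[0]
    a=o1+d1*s[0];b=o2+d2*s[1];return (a+b)/2,np.linalg.norm(a-b)
E
python3 - <<'E'
from h import *
for n in('scene','top'):
    c=cam(n);cv2.imwrite(f'pics/{n}0.png',cv2.resize(c['img'],(800,600)))
    cv2.imwrite(f'pics/raw_{n}0.png',c['img'])
    print(n,-np.array(c['R']).T@np.array(c['t']),c['k1'],np.round(c['intrinsics'],1).tolist())
print(ctrl.tcp_to_grasp,{k:np.round(v,3).tolist() for k,v in ctrl.get_obs().items()})
E
```

```text
scene [-0.13205865 -0.82327357  0.74910809] -0.14847868304088063 [[415.0, 0.0, 257.5], [0.0, 415.0, 193.5], [0.0, 0.0, 1.0]]
top [ 0.06072627 -0.08725518  1.58443809] 0.0667304801550366 [[467.6, 0.0, 253.2], [0.0, 467.6, 186.3], [0.0, 0.0, 1.0]]
0.1804 {'time_s': 0.1, 'qpos': [-1.198, 0.3, 1.522, 0.0, 1.321, -0.067], 'joint_vel': [0.002, -0.001, -0.001, 0.001, -0.001, 0.001], 'tau': [-0.0, -53.265, -35.328, 0.071, 0.023, -0.0], 'ee_pos': [0.234, -0.498, 0.404], 'eef_rot': [-3.141, -0.0, 0.44], 'force': [-0.635, -0.552, 0.89], 'moment': [0.065, 0.068, 0.02], 'grip_force': 0.0, 'grip_width': 0.094}
```

View pics/scene0.png

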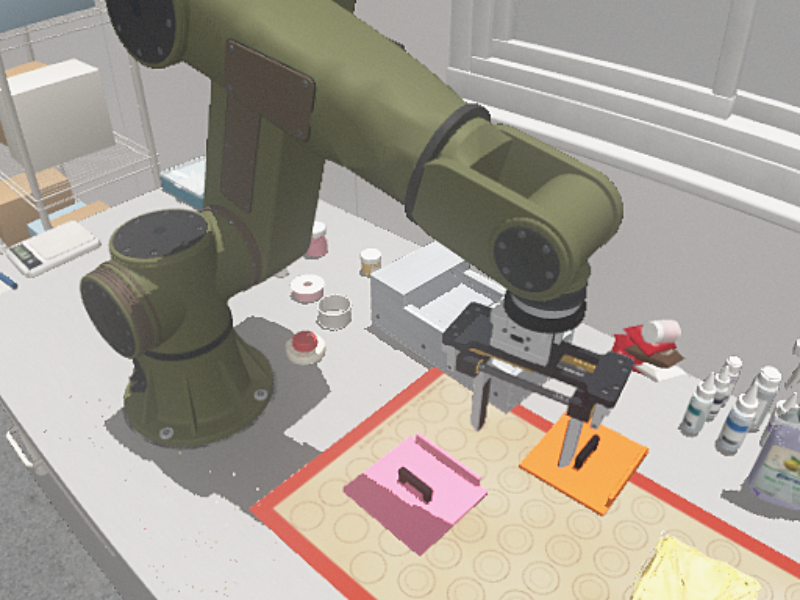

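View pics/top0.png

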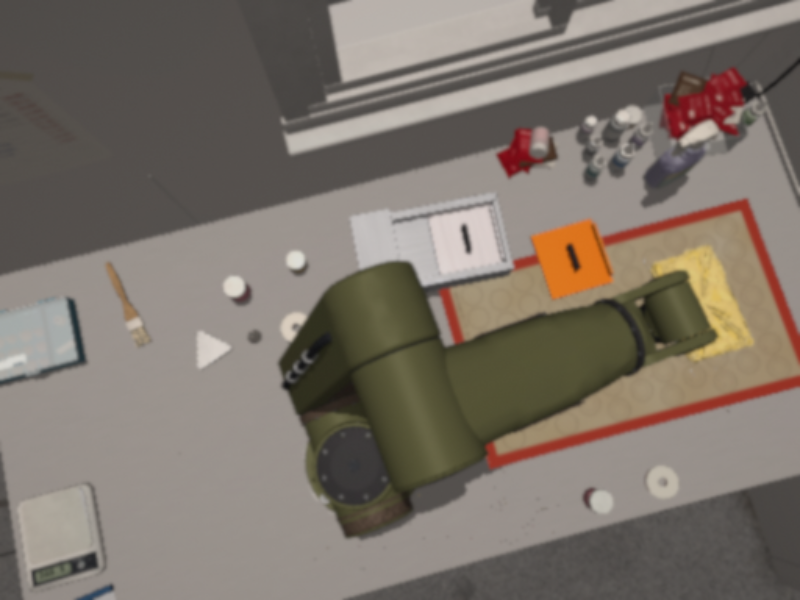

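```bash
python3 - <<'E'
from h import *
t=cv2.imread('pics/raw_top0.png');s=cv2.imread('pics/raw_scene0.png')
a=cv2.resize(t[110:220,140:340],(800,440),interpolation=cv2.INTER_CUBIC)
cv2.imwrite('pics/ct0.png',a)
b=cv2.resize(s[120:270,170:360],(760,600),interpolation=cv2.INTER_CUBIC)
cv2.imwrite('pics/cs0.png',b)
c=cam('top')
for n,u,v,z in[('bar',465,240,.085),('j1',297,260,.042),('j2',235,288,.06),('j3',600,500,.04),('hoodL',380,240,.113)]:
    print(n,onz(c,u*.64,v*.64,z).round(3))
E
```

```text
bar [ 0.453 -0.218  0.085]
j1 [0.42  0.142 0.042]
j2 [0.355 0.27  0.06 ]
j3 [-0.078 -0.483  0.04 ]
hoodL [ 0.446 -0.039  0.113]
```

View pics/ct0.png

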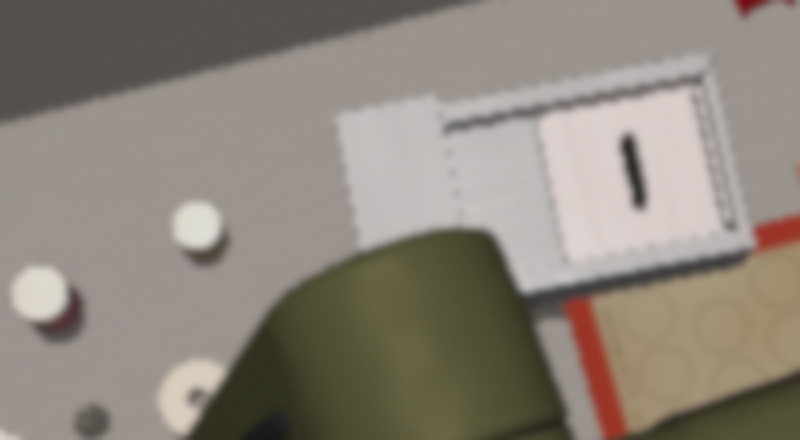

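View pics/cs0.png

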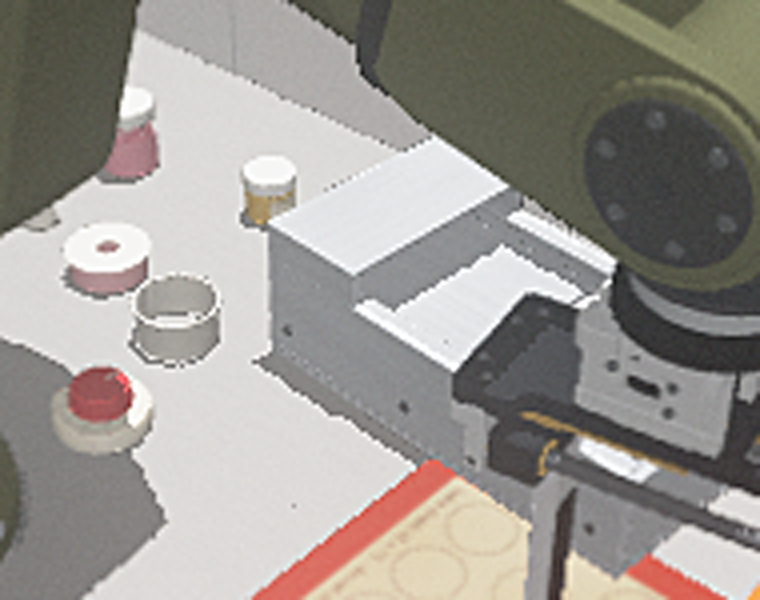

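The store's hood is on the left in the top view, and the white hatch is on the right with its bar at crop (633,170). The squat amber jar is at crop (197,226) and the tall pink one at (40,293). In the scene crop, amber is at (268,190) and pink at (133,135).

```bash
python3 - <<'E'
from h import *
from scipy.spatial.transform import Rotation as Ro
c=cam('top');s=cam('scene');t=c['img'];off=np.array([140,110])
P=lambda x,y:(140+(x+.5)/4-.5,110+(y+.5)/4-.5)
def blob(m,near):
    n,l,st,ce=cv2.connectedComponentsWithStats(m.astype(np.uint8))
    i=1+np.argmin(np.linalg.norm(ce[1:]-near,axis=1));ys,xs=np.where(l==i)
    return ce[i],st[i],np.stack([xs,ys],1)
g=t.max(2).astype(int)
ce,st,pt=blob(g<110,P(633,170));print('bar',ce,st,onz(c,*ce,.085))
w=np.array([onz(c,*p,.085)[:2] for p in pt]);ev,V=np.linalg.eigh(np.cov(w.T));print('bar axis yaw',np.degrees(np.arctan2(V[1,1],V[0,1])),'len',2*np.sqrt(3*ev))
pink=(t[...,2].astype(int)-t[...,0]>6)&(t[...,2].astype(int)-t[...,1]>6)&(g>190)
ce,st,pt=blob(pink,P(633,190));hull=cv2.convexHull(pt.astype(np.int32))[:,0]
w=np.array([onz(c,*p,.061)[:2] for p in hull])*1000
r=cv2.minAreaRect(w.astype(np.float32));print('plate',st,r)
for n,xy,z in[('wall85 a',(445,128),.085),('b',(700,78),.085),('hood L',(337,115),.113),('hood R',(437,95),.113),('hood Rlow',(462,225),.113),('wall R far',(708,55),.079),('R near',(755,240),.079)]:
    print(n,onz(c,*P(*xy),z).round(4))
for n,xy,z in[('sq',(197,226),.042),('tall',(40,293),.063)]:
    ce,st,pt=blob((t.min(2)>195),P(*xy));print(n,ce,st,onz(c,*ce,z).round(4))
Q=lambda x,y:(170+x/4,120+y/4)
print('scene sq',onz(s,*Q(270,172),.042).round(4),two(c,P(197,226),s,Q(270,172)),'tall',onz(s,*Q(130,105),.063).round(4), two(c,P(40,293),s,Q(128,102)))
for xy in[(270,222),(355,272),(508,187),(435,137)]:print('scene hood',onz(s,*Q(*xy),.113).round(4))
E
```

```text
bar [298.02272727 152.09090909] [296 144   5  17  44] [ 0.45781728 -0.21962195  0.085     ]
bar axis yaw -169.38690704647692 len [0.00890862 0.05470936]
plate [ 275  132   45   44 1340] ((460.2159118652344, -217.1272430419922), (128.8916473388672, 131.29083251953125), 11.399566650390625)
wall85 a [ 0.4942 -0.0639  0.085 ]
b [ 0.5364 -0.276   0.085 ]
hood L [0.4973 0.0238 0.113 ]
hood R [ 0.514  -0.0578  0.113 ]
hood Rlow [ 0.405  -0.0781  0.113 ]
wall R far [ 0.5582 -0.2839  0.079 ]
R near [ 0.3996 -0.3186  0.079 ]
sq [188.6875 165.7625] [184 161  10  10  80] [0.4225 0.1472 0.042 ]
tall [149.34042553 182.75531915] [144 178  11  11  94] [0.36   0.2727 0.063 ]
scene sq [0.4185 0.1413 0.042 ] (array([0.42207585, 0.14727703, 0.0375786 ]), np.float64(0.0003199887892936753)) tall [0.3577 0.2629 0.063 ] (array([0.36019625, 0.27228352, 0.06043702]), np.float64(0.0002920703484153945))
scene hood [ 0.3309 -0.01    0.113 ]
scene hood [ 0.348  -0.0898  0.113 ]
scene hood [ 0.4941 -0.0626  0.113 ]
scene hood [0.4897 0.0201 0.113 ]
```

```bash
cat > d.py <<'E'
# usage: d.py s|w x y zgrasp(mm): shift in tool axes (cm) to reach grasp point given in store/world frame
import sys
from h import *
from scipy.spatial.transform import Rotation as Ro
YAW=0.195; O=np.array([.4585,-.219])
o=ctrl.get_obs();R=Ro.from_euler('xyz',o['eef_rot']);p=np.array(o['ee_pos'])
g=p+R.apply([0,0,ctrl.tcp_to_grasp])
M=np.array([[np.cos(YAW),-np.sin(YAW)],[np.sin(YAW),np.cos(YAW)]])
print('t',round(float(o['time_s']),2),'grasp store mm',((M.T@(g[:2]-O))*1000).round(1),round(g[2]*1000,1),'world',g.round(4),'force',np.round(o['force'],1),'w',round(float(o['grip_width']),4),'gf',round(float(o['grip_force']),1))
if len(sys.argv)>1:
    v=np.array(list(map(float,sys.argv[2:5])))/1000
    xy=O+M@v[:2] if sys.argv[1]=='s' else v[:2]
    T=Ro.from_euler('xyz',[np.pi,0,YAW])
    q=np.array([*xy,v[2]])-T.apply([0,0,ctrl.tcp_to_grasp])
    print('shift cm',(R.inv().apply(q-p)*100).round(2),'turn',(R.inv()*T).as_rotvec().round(4))
E
python3 d.py s 0 0 160
```

```text
t 0.25 grasp store mm [-274.1 -229.8] 224.0 world [ 0.2341 -0.4976  0.224 ] force [-0.8 -0.3  0.1] w 0.0938 gf 0.0
shift cm [ 32.16 -15.66   6.41] turn [-0.0005  0.      0.2448]
```

```bash
python3 -m jog '[[4,-2,0.8,0,0,0.03],[8,-4,1.6,0,0,0.06],[12,-6,2.4,0,0,0.1],[16,-8,3.2,0,0,0.13],[20,-10,4,0,0,0.16],[24,-12,4.8,0,0,0.19],[28,-14,5.6,0,0,0.22],[32.2,-15.7,6.4,0,0,0.245]]' 40 40; python3 -m jog '[[0,0,0,0,0,0],[0,0,0,0,0,0]]' ; python3 d.py s 0 0 160
python3 - <<'E'
from h import *
s=cam('scene');i=s['img'];cv2.imwrite('pics/s1.png',cv2.resize(i[130:310,230:470],(800,600),interpolation=cv2.INTER_CUBIC))
c=cam('top');cv2.imwrite('pics/raw_top1.png',c['img'])
E
```

```text
time_s: 1.05
ee_pos: [0.4594, -0.2168, 0.3405]
eef_rot: [3.141, -0.0, 0.194]
force: [-0.6, -0.1, -0.9]
grip_width: 0.0379
grip_force: 0.0
time_s: 1.25
ee_pos: [0.459, -0.2179, 0.3404]
eef_rot: [-3.141, 0.001, 0.197]
force: [0.1, 0.4, -0.4]
grip_width: 0.0374
grip_force: 0.0
t 1.25 grasp store mm [0.6 1. ] 160.0 world [ 0.4589 -0.2179  0.16  ] force [ 0.1  0.4 -0.4] w 0.0374 gf 0.0
shift cm [-0.07  0.1  -0.  ] turn [-0.0004  0.0006  0.002 ]
```

View pics/s1.png

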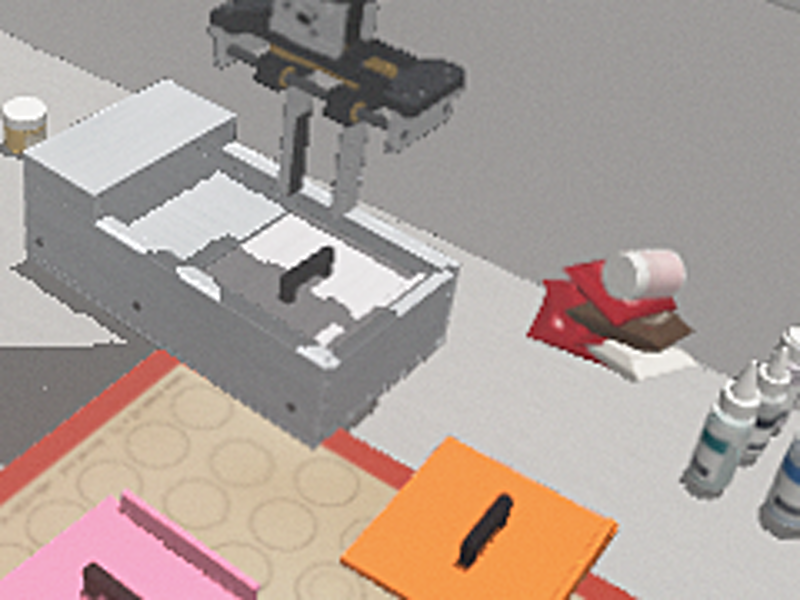

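The gripper hovers above the hatch, with the bar at crop (307,273) and its fingertips at (295,190) and (343,210). I'll cross-check the bar against this view.

```bash
python3 - <<'E'
from h import *
s=cam('scene');i=s['img']
m=(i.max(2)<75).astype(np.uint8);m[:200]=0
n,l,st,ce=cv2.connectedComponentsWithStats(m)
k=1+np.argmin(np.linalg.norm(ce[1:]-[322,212],axis=1));print(ce[k],st[k],onz(s,*ce[k],.078))
O=np.array([.4585,-.219])
for z in(.071,.085):
  for x in(-.03,.03): 
    y=.195;print(x,z,np.round(proj(s,[O[0]+x*np.cos(y),O[1]+x*np.sin(y),z]),1))
ys,xs=np.where(l==k);print('ends',xs.min(),ys[xs==xs.min()].mean(),xs.max(),ys[xs==xs.max()].mean())
E
```

```text
[321.11304348 211.57391304] [314 204  16  17 115] [ 0.4530659  -0.22218147  0.078     ]
-0.03 0.071 [314.3 217.5]
0.03 0.071 [328.8 207.3]
-0.03 0.085 [314.7 213.2]
0.03 0.085 [329.4 203.1]
ends 314 216.0 329 206.5
```

```bash
python3 -m jog '[[-0.05,0.1,3,0,0,0],[-0.05,0.1,6,0,0,0],[-0.05,0.1,7,0,0,0],[-0.05,0.1,7.6,0,0,0],[-0.05,0.1,7.6,0,0,0]]'; python3 d.py s 0 0 84
```

```text
time_s: 1.9
ee_pos: [0.4583, -0.22, 0.265]
eef_rot: [3.141, -0.0, 0.194]
force: [-1.0, -0.8, 0.5]
grip_width: 0.0374
grip_force: 0.0
t 1.9 grasp store mm [-0.3 -1. ] 84.6 world [ 0.4584 -0.2201  0.0846] force [-1.  -0.8  0.5] w 0.0374 gf 0.0
shift cm [ 0.04 -0.1   0.06] turn [ 0.0001 -0.0002 -0.0009]
```

```bash
python3 -m jog '[[0,0,0,0,0,0],[0,0,0,0,0,0],[0,0,0,0,0,0],[0,0,0,0,0,0],[0,0,0,0,0,0],[0,0,0,0,0,0]]' 0 40; python3 d.py
```

```text
time_s: 2.5
ee_pos: [0.4585, -0.2195, 0.2652]
eef_rot: [3.141, -0.0, 0.195]
force: [-2.4, 3.3, 5.3]
grip_width: 0.0115
grip_force: 40.0
t 2.5 grasp store mm [-0.  -0.5] 84.8 world [ 0.4586 -0.2195  0.0848] force [-2.4  3.3  5.3] w 0.0115 gf 40.0
```

```bash
python3 -m jog '[[0,0,-0.4,0,0,0],[0,0,-0.8,0,0,0],[0,0,-1.2,0,0,0],[0,0,-1.4,0,0,0],[0,0,-1.4,0,0,0],[0,0,-1.4,0,0,0]]'; python3 d.py s 0 98 98.5
```

```text
time_s: 3.1
ee_pos: [0.4583, -0.2196, 0.2786]
eef_rot: [-3.142, 0.0, 0.195]
force: [1.6, 0.4, -2.6]
grip_width: 0.0119
grip_force: 40.0
t 3.1 grasp store mm [-0.3 -0.5] 98.2 world [ 0.4583 -0.2196  0.0982] force [ 1.6  0.4 -2.6] w 0.0119 gf 40.0
shift cm [ 0.03 -9.85 -0.03] turn [-0.0001  0.0001 -0.0002]
```

```bash
python3 -m jog '[[0,-1,0,0,0,0],[0,-2.5,0,0,0,0],[0,-4,0,0,0,0],[0,-5.5,0,0,0,0],[0,-7,0,0,0,0],[0,-8.5,0,0,0,0],[0,-9.5,0,0,0,0],[0,-9.8,0,0,0,0]]'; python3 -m jog '[[0,0,0,0,0,0],[0,0,0,0,0,0]]';  python3 d.py s 0 98 94.5
```

```text
time_s: 3.9
ee_pos: [0.4393, -0.1223, 0.2787]
eef_rot: [-3.142, -0.0, 0.196]
force: [0.6, -0.8, -2.8]
grip_width: 0.0115
grip_force: 40.0
time_s: 4.1
ee_pos: [0.4395, -0.1237, 0.2787]
eef_rot: [3.141, -0.0, 0.195]
force: [0.8, 0.9, -3.9]
grip_width: 0.0118
grip_force: 40.0
t 4.1 grasp store mm [-0.1 97.2] 98.3 world [ 0.4396 -0.1237  0.0983] force [ 0.8  0.9 -3.9] w 0.0118 gf 40.0
shift cm [ 0.02 -0.08  0.38] turn [ 0.0001 -0.0002 -0.0004]
```

```bash
python3 -m jog '[[0,0,0.1,0,0,0],[0,0,0.2,0,0,0],[0,0,0.3,0,0,0],[0,0,0.35,0,0,0],[0,0,0.35,0,0,0]]';  python3 d.py
```

```text
time_s: 4.6
ee_pos: [0.4394, -0.1235, 0.2752]
eef_rot: [3.142, 0.0, 0.195]
force: [-1.6, -0.1, -0.9]
grip_width: 0.0121
grip_force: 40.0
t 4.6 grasp store mm [-0.2 97.3] 94.8 world [ 0.4394 -0.1235  0.0948] force [-1.6 -0.1 -0.9] w 0.0121 gf 40.0
```

```bash
python3 -m jog '[[0,0,0.03,0,0,0],[0,0,0.03,0,0,0],[0,0,0.03,0,0,0],[0,0,0.03,0,0,0],[0,0,0.03,0,0,0]]' 35; python3 -m jog '[[0,0,-0.5,0,0,0],[0,0,-2,0,0,0],[0,0,-4,0,0,0],[0,0,-6,0,0,0],[0,0,-6,0,0,0]]'; python3 d.py s 0 30.5 150
python3 - <<'E'
from h import *
s=cam('scene');i=s['img'];cv2.imwrite('pics/raw_s2.png',i);cv2.imwrite('pics/s2.png',cv2.resize(i[130:310,230:470],(800,600),interpolation=cv2.INTER_CUBIC))
E
```

```text
time_s: 5.1
ee_pos: [0.4394, -0.1234, 0.2749]
eef_rot: [3.142, -0.0, 0.195]
force: [-0.4, 0.2, -0.4]
grip_width: 0.0329
grip_force: 0.0
time_s: 5.6
ee_pos: [0.4397, -0.1235, 0.3373]
eef_rot: [3.139, -0.004, 0.195]
force: [0.1, -0.1, 0.6]
grip_width: 0.0329
grip_force: 0.0
t 5.6 grasp store mm [ 0.7 96.9] 156.9 world [ 0.4404 -0.1238  0.1569] force [ 0.1 -0.1  0.6] w 0.0329 gf 0.0
shift cm [-0.01  6.68  0.71] turn [ 0.0023 -0.0037 -0.0001]
```

View pics/s2.png

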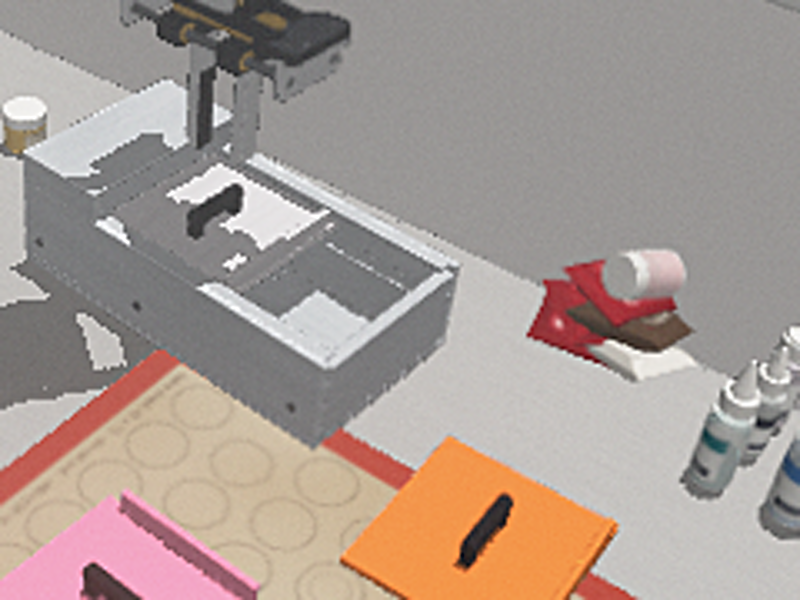

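The hatch lies level on the deck part way, with its bar at crop (217,208) and its flange running from about (215,285) to (330,215). The well is open.

```bash
python3 -m jog '[[0,2.5,0,0,0,0],[0,5,0,0,0,0],[0,6.68,0,0,0,0],[0,6.68,2,0,0,0],[0,6.68,4,0,0,0],[0,6.68,5.3,0,0,0],[0,6.68,5.3,0,0,0]]';python3 d.py s 0 30.5 93
python3 - <<'E'
from h import *
s=cam('scene');i=s['img']
m=(i.max(2)<75).astype(np.uint8);m[:175]=0
n,l,st,ce=cv2.connectedComponentsWithStats(m)
k=1+np.argmin(np.linalg.norm(ce[1:]-[295,192],axis=1));print(ce[k],st[k])
y=.195;O=np.array([.4585,-.219])-np.array([np.sin(y),-np.cos(y)])*.0977
for x,z in((-.03,.095),(.03,.095),(-.03,.081),(.03,.081)):print(np.round(proj(s,[O[0]+x*np.cos(y),O[1]+x*np.sin(y),z]),1))
E
```

```text
time_s: 6.35
ee_pos: [0.452, -0.1888, 0.28]
eef_rot: [-3.139, 0.003, 0.195]
force: [0.2, 0.4, -0.2]
grip_width: 0.033
grip_force: 0.0
t 6.35 grasp store mm [-1.  31.3] 99.6 world [ 0.4515 -0.1885  0.0996] force [ 0.2  0.4 -0.2] w 0.033 gf 0.0
shift cm [0.05 0.04 0.66] turn [-0.0023  0.0028 -0.0002]
[293.80701754 192.4122807 ] [286 185  17  17 114]
[286.5 193.4]
[301.5 184.3]
[286.3 197.6]
[301.1 188.4]
```

```bash
python3 -m jog '[[0,0,0.3,0,0,0],[0,0,0.6,0,0,0],[0,0,0.6,0,0,0]]'; python3 -m jog '[[0,0,0,0,0,0],[0,0,0,0,0,0],[0,0,0,0,0,0],[0,0,0,0,0,0],[0,0,0,0,0,0]]' 0 25;python3 d.py s 0 91 94
```

```text
time_s: 6.7
ee_pos: [0.4523, -0.1889, 0.2759]
eef_rot: [3.141, -0.0, 0.195]
force: [0.1, 0.3, 0.6]
grip_width: 0.0331
grip_force: 0.0
time_s: 7.2
ee_pos: [0.4524, -0.189, 0.276]
eef_rot: [3.141, -0.0, 0.195]
force: [0.7, -0.4, 0.4]
grip_width: 0.0057
grip_force: 25.0
t 7.2 grasp store mm [-0.2 30.6] 95.6 world [ 0.4524 -0.189   0.0956] force [ 0.7 -0.4  0.4] w 0.0057 gf 25.0
shift cm [ 0.02 -6.04  0.16] turn [ 0.0001 -0.0001 -0.0001]
```

```bash
python3 -m jog '[[0,-0.7,0,0,0,0],[0,-1.7,0,0,0,0],[0,-2.7,0,0,0,0],[0,-3.7,0,0,0,0],[0,-4.7,0,0,0,0],[0,-5.3,0,0,0,0],[0,-5.6,0,0,0,0],[0,-5.6,0,0,0,0]]';python3 d.py s 0 90 95
python3 -m jog '[[0,-0.1,0,0,0,0],[0,-0.2,0,0,0,0],[0,-0.2,0,0,0,0],[0,-0.2,0,0,0,0]]';python3 d.py
```

```text
time_s: 8.0
ee_pos: [0.4415, -0.1335, 0.2759]
eef_rot: [-3.141, 0.0, 0.195]
force: [-0.1, 6.0, 6.5]
grip_width: 0.0054
grip_force: 25.0
t 8.0 grasp store mm [-0.1 87.4] 95.5 world [ 0.4414 -0.1333  0.0955] force [-0.1  6.   6.5] w 0.0054 gf 25.0
shift cm [ 0.01 -0.28  0.05] turn [-0.0011  0.0001  0.    ]
time_s: 8.4
ee_pos: [0.4412, -0.1323, 0.276]
eef_rot: [3.141, -0.0, 0.195]
force: [1.1, -3.1, 4.0]
grip_width: 0.0057
grip_force: 25.0
t 8.4 grasp store mm [-0.1 88.3] 95.6 world [ 0.4413 -0.1324  0.0956] force [ 1.1 -3.1  4. ] w 0.0057 gf 25.0
```

```bash
python3 -m jog '[[0,-0.1,0,0,0,0],[0,-0.2,0,0,0,0],[0,-0.2,0,0,0,0],[0,-0.2,0,0,0,0]]';python3 d.py
```

```text
time_s: 8.8
ee_pos: [0.4407, -0.1301, 0.2759]
eef_rot: [3.142, -0.0, 0.195]
force: [1.0, -3.5, 4.2]
grip_width: 0.0056
grip_force: 25.0
t 8.8 grasp store mm [-0.2 90.7] 95.5 world [ 0.4408 -0.1301  0.0955] force [ 1.  -3.5  4.2] w 0.0056 gf 25.0
```

```bash
python3 -m jog '[[0,-0.1,0,0,0,0],[0,-0.2,0,0,0,0],[0,-0.3,0,0,0,0],[0,-0.3,0,0,0,0]]';python3 d.py;python3 -m jog '[[0,0,0,0,0,0],[0,0,0,0,0,0],[0,0,0,0,0,0],[0,0,0,0,0,0]]' 35;  python3 -m jog '[[0,0,-1,0,0,0],[0,0,-4,0,0,0],[0,0,-8,0,0,0],[0,0,-9,0,0,0]]'; python3 d.py w 422 147 160
python3 - <<'E'
from h import *
s=cam('scene');i=s['img'];cv2.imwrite('pics/raw_s3.png',i);cv2.imwrite('pics/s3.png',cv2.resize(i[130:310,180:420],(800,600),interpolation=cv2.INTER_CUBIC))
y=.195;u=np.array([-np.sin(y),np.cos(y)]);w=np.array([np.cos(y),np.sin(y)]);O=np.array([.4585,-.219])
for x in(-.06,.06):print('flange top pred',(np.array(proj(s,[*(O+w*x+u*.09),.089]))-[180,130])*800/240)
E
```

```text
time_s: 9.2
ee_pos: [0.4404, -0.1286, 0.2764]
eef_rot: [3.136, -0.001, 0.195]
force: [2.0, -24.4, 0.6]
grip_width: 0.0058
grip_force: 25.0
t 9.2 grasp store mm [-0.  91.3] 96.0 world [ 0.4408 -0.1294  0.096 ] force [  2.  -24.4   0.6] w 0.0058 gf 25.0
time_s: 9.6
ee_pos: [0.44, -0.1269, 0.2756]
eef_rot: [-3.141, 0.001, 0.195]
force: [-0.4, -0.3, 0.1]
grip_width: 0.0319
grip_force: 0.0
time_s: 10.0
ee_pos: [0.4404, -0.1271, 0.3702]
eef_rot: [3.139, -0.005, 0.195]
force: [-0.5, -0.3, 0.0]
grip_width: 0.0333
grip_force: 0.0
t 10.0 grasp store mm [ 0.9 93.2] 189.8 world [ 0.4413 -0.1274  0.1898] force [-0.5 -0.3  0. ] w 0.0333 gf 0.0
shift cm [  3.5  -27.25   2.92] turn [ 0.0029 -0.0049 -0.    ]
flange top pred [335.8568102  237.68674951]
flange top pred [435.17156942 176.13159393]
```

View pics/s3.png

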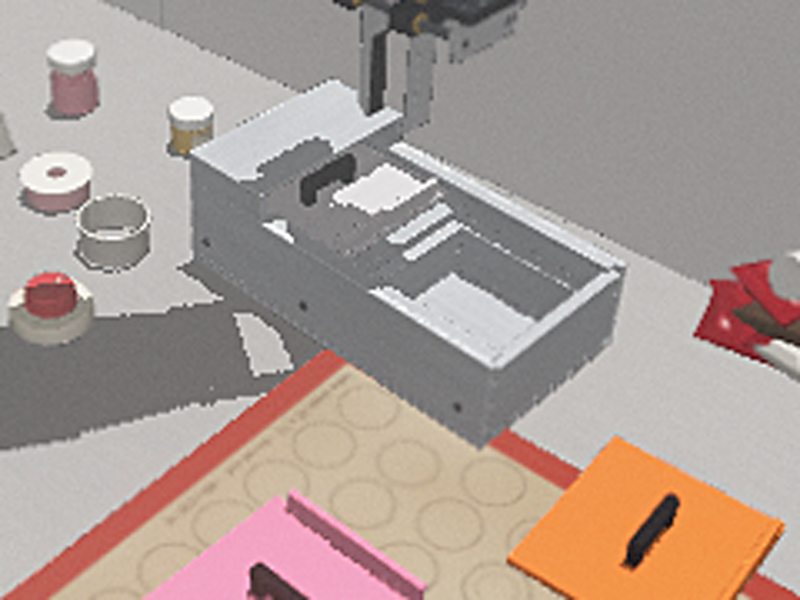

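The hatch is home: the stop was felt at 24 N, and the flange at crop (435,180) matches the prediction. The squat amber jar is at (191,125) and the tall pink one at (73,78). Next, the squat jar.

```bash
python3 -m jog '[[0.5,-4,0,0,0,0],[1,-8,0,0,0,0],[1.5,-12,0,0,0,0],[2,-16,0,0,0,0],[2.5,-20,0,0,0,0],[3,-24,0,0,0,0],[3.5,-27.2,0,0,0,0],[3.5,-27.2,0,0,0,0]]' 85;python3 -m jog '[[0,0,3,0,0,0],[0,0,6,0,0,0],[0,0,9,0,0,0],[0,0,9,0,0,0]]'
python3 - <<'E'
from h import *
s=cam('scene');c=cam('top')
i=s['img'];cv2.imwrite('pics/s4.png',cv2.resize(i[90:210,150:310],(800,600),interpolation=cv2.INTER_CUBIC))
i=c['img'];cv2.imwrite('pics/raw_t4.png',i)
m=(i.min(2)>195).astype(np.uint8);n,l,st,ce=cv2.connectedComponentsWithStats(m)
for k in range(1,n):
    if 140<ce[k][0]<210 and 150<ce[k][1]<195: print(ce[k],st[k],onz(c,*ce[k],.042))
E
python3 d.py w 422 147 28
```

```text
time_s: 10.85
ee_pos: [0.4212, 0.1491, 0.365]
eef_rot: [-3.141, 0.001, 0.198]
force: [0.3, -0.4, 0.7]
grip_width: 0.0801
grip_force: 0.0
time_s: 11.25
ee_pos: [0.4209, 0.1457, 0.2725]
eef_rot: [3.141, 0.007, 0.194]
force: [-0.8, 0.3, 0.6]
grip_width: 0.0799
grip_force: 0.0
[147.3442623  182.52459016] [144 178   8  11  61] [0.36489246 0.28435901 0.042     ]
t 11.35 grasp store mm [ 34.8 365.3] 95.8 world [0.4218 0.1461 0.0958] force [-0.8 -0.   0.9] w 0.0798 gf 0.0
shift cm [ 0.02 -0.09  6.78] turn [ 0.0001  0.001  -0.0006]
```

View pics/s4.png

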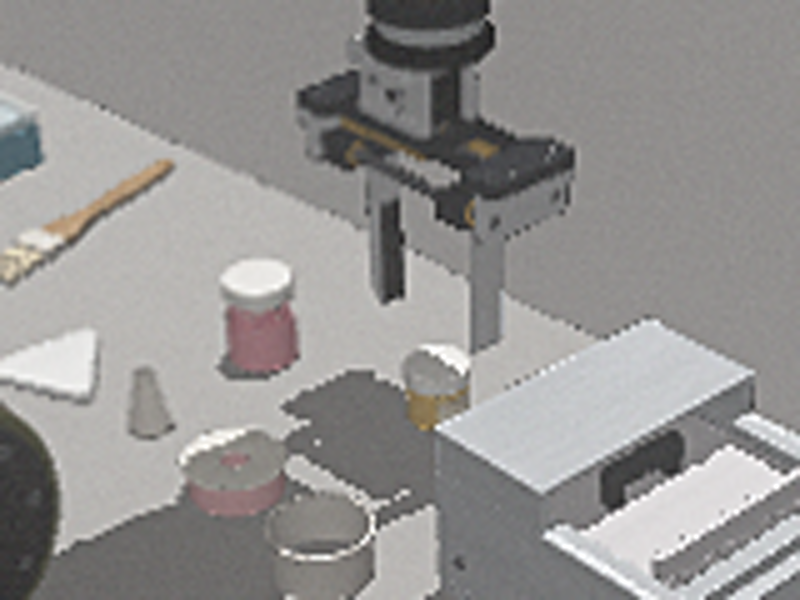

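The fingers straddle the squat jar, whose cap is at crop (437,362). The tall jar is well clear at (258,320). Descending.

```bash
python3 -m jog '[[0,-0.05,2,0,0,0],[0,-0.05,4,0,0,0],[0,-0.05,5.5,0,0,0],[0,-0.05,6.5,0,0,0],[0,-0.05,6.7,0,0,0],[0,-0.05,6.7,0,0,0]]'; python3 d.py; python3 -m jog '[[0,0,0,0,0,0],[0,0,0,0,0,0],[0,0,0,0,0,0],[0,0,0,0,0,0],[0,0,0,0,0,0],[0,0,0,0,0,0]]' 30 15;python3 d.py
```

```text
time_s: 11.95
ee_pos: [0.422, 0.147, 0.2096]
eef_rot: [-3.142, -0.001, 0.195]
force: [-0.3, -0.1, 0.0]
grip_width: 0.08
grip_force: 0.0
t 11.95 grasp store mm [ 35.3 366.1] 29.2 world [0.4222 0.147  0.0292] force [-0.3 -0.1  0. ] w 0.08 gf 0.0
time_s: 12.55
ee_pos: [0.4218, 0.147, 0.209]
eef_rot: [-3.141, -0.0, 0.195]
force: [-0.8, -0.3, 1.7]
grip_width: 0.0418
grip_force: 15.0
t 12.55 grasp store mm [ 34.9 366.2] 28.6 world [0.4218 0.147  0.0286] force [-0.8 -0.3  1.7] w 0.0418 gf 15.0
```

```bash
python3 -m jog '[[0,0,-1,0,0,0],[0,0,-3.5,0,0,0],[0,0,-6.5,0,0,0],[0,0,-9.5,0,0,0],[0,0,-12.5,0,0,0],[0,0,-15,0,0,0],[0,0,-16,0,0,0],[0,0,-16,0,0,0]]' 30 20; python3 d.py s 0 0 190
```

```text
time_s: 13.35
ee_pos: [0.4217, 0.1469, 0.3698]
eef_rot: [-3.141, -0.002, 0.195]
force: [-0.8, -0.4, -1.3]
grip_width: 0.0422
grip_force: 20.0
t 13.35 grasp store mm [ 35.1 366.2] 189.4 world [0.422  0.147  0.1894] force [-0.8 -0.4 -1.3] w 0.0422 gf 20.0
shift cm [-3.47 36.62 -0.07] turn [-0.0001 -0.0021 -0.0002]
```

```bash
python3 -m jog '[[-0.2,2,0,0,0,0],[-0.6,5,0,0,0,0],[-1,9,0,0,0,0],[-1.5,13,0,0,0,0],[-2,17,0,0,0,0],[-2.3,20,0,0,0,0],[-2.5,22,0,0,0,0],[-2.5,22,0,0,0,0]]'; python3 -m jog '[[-0.2,2,0,0,0,0],[-0.4,5,0,0,0,0],[-0.6,8,0,0,0,0],[-0.8,11,0,0,0,0],[-0.9,13.5,0,0,0,0],[-1,14.6,0,0,0,0],[-1,14.6,0,0,0,0]]'; python3 d.py s 0 0 37.5
python3 - <<'E'
from h import *
s=cam('scene');i=s['img'];cv2.imwrite('pics/s5.png',cv2.resize(i[110:290,220:460],(800,600),interpolation=cv2.INTER_CUBIC))
E
```

```text
time_s: 14.15
ee_pos: [0.4397, -0.0754, 0.3673]
eef_rot: [-3.141, 0.002, 0.192]
force: [-0.1, 1.3, -0.4]
grip_width: 0.0417
grip_force: 20.0
time_s: 14.85
ee_pos: [0.4583, -0.2189, 0.3679]
eef_rot: [-3.141, 0.001, 0.194]
force: [0.4, 0.4, -0.6]
grip_width: 0.0421
grip_force: 20.0
t 14.85 grasp store mm [-0.3  0.3] 187.5 world [ 0.4581 -0.2188  0.1875] force [ 0.4  0.4 -0.6] w 0.0421 gf 20.0
shift cm [ 0.03  0.03 15.  ] turn [-0.001   0.0011 -0.001 ]
```

View pics/s5.png

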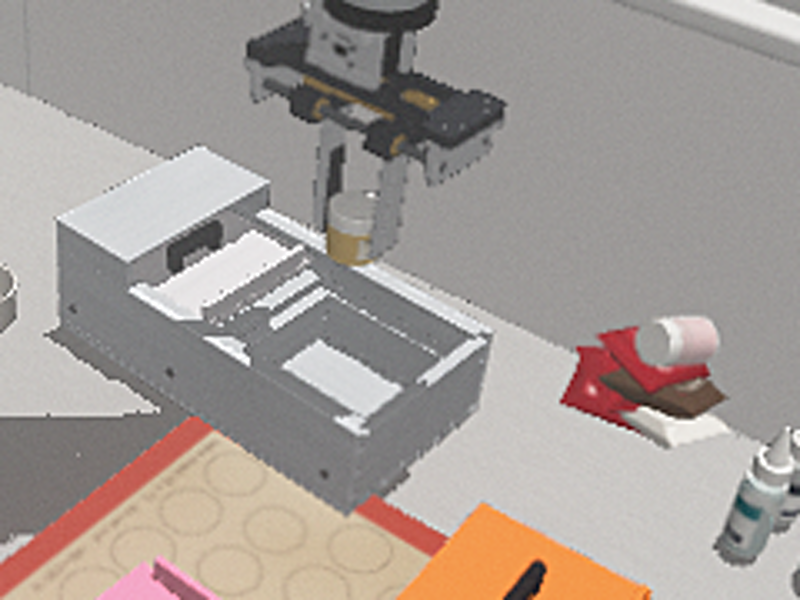

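The jar hangs upright in the grip at crop (352,228), over the open well.

```bash
python3 -m jog '[[0,0,2,0,0,0],[0,0,5,0,0,0],[0,0,8,0,0,0],[0,0,11,0,0,0],[0,0,13,0,0,0],[0,0,14.2,0,0,0],[0,0,14.8,0,0,0],[0,0,14.8,0,0,0]]'; python3 d.py s 0 0 36.6; python3 -m jog '[[0,0,0.1,0,0,0],[0,0,0.2,0,0,0],[0,0,0.25,0,0,0],[0,0,0.25,0,0,0]]'; python3 d.py
```

```text
time_s: 15.7
ee_pos: [0.4584, -0.2184, 0.2208]
eef_rot: [-3.141, 0.0, 0.195]
force: [-0.5, 0.5, -0.5]
grip_width: 0.042
grip_force: 20.0
t 15.7 grasp store mm [-0.1  0.7] 40.4 world [ 0.4583 -0.2184  0.0404] force [-0.5  0.5 -0.5] w 0.042 gf 20.0
shift cm [0.   0.06 0.38] turn [-0.0002  0.0002  0.0003]
time_s: 16.1
ee_pos: [0.4583, -0.2189, 0.2186]
eef_rot: [3.141, -0.0, 0.195]
force: [0.8, -0.4, -1.0]
grip_width: 0.0416
grip_force: 20.0
t 16.1 grasp store mm [-0.2  0.1] 38.2 world [ 0.4583 -0.219   0.0382] force [ 0.8 -0.4 -1. ] w 0.0416 gf 20.0
```

```bash
python3 -m jog '[[0,0,0.05,0,0,0],[0,0,0.1,0,0,0],[0,0,0.15,0,0,0],[0,0,0.15,0,0,0],[0,0,0.15,0,0,0]]'; python3 d.py
```

```text
time_s: 16.6
ee_pos: [0.4583, -0.2189, 0.217]
eef_rot: [3.142, -0.0, 0.195]
force: [-2.1, -0.1, 2.3]
grip_width: 0.0416
grip_force: 20.0
t 16.6 grasp store mm [-0.2  0.1] 36.6 world [ 0.4583 -0.2189  0.0366] force [-2.1 -0.1  2.3] w 0.0416 gf 20.0
```

```bash
python3 -m jog '[[0,0,0,0,0,0],[0,0,0,0,0,0],[0,0,0,0,0,0],[0,0,0,0,0,0],[0,0,0,0,0,0]]' 66; python3 d.py; python3 -m jog '[[0,0,-1,0,0,0],[0,0,-3,0,0,0],[0,0,-6,0,0,0],[0,0,-10,0,0,0],[0,0,-14,0,0,0],[0,0,-18,0,0,0],[0,0,-20,0,0,0],[0,0,-20,0,0,0]]'; python3 -m jog '[[0,0,0,0,0,0],[0,0,0,0,0,0],[0,0,0,0,0,0],[0,0,0,0,0,0]]';python3 d.py
python3 - <<'E'
from h import *
s=cam('scene');i=s['img'];cv2.imwrite('pics/s6.png',cv2.resize(i[110:290,180:420],(800,600),interpolation=cv2.INTER_CUBIC))
E
```

```text
time_s: 17.1
ee_pos: [0.4583, -0.2189, 0.2168]
eef_rot: [-3.142, -0.0, 0.195]
force: [0.5, 0.2, -0.1]
grip_width: 0.0621
grip_force: 0.0
t 17.1 grasp store mm [-0.2  0.1] 36.4 world [ 0.4583 -0.2189  0.0364] force [ 0.5  0.2 -0.1] w 0.0621 gf 0.0
time_s: 17.9
ee_pos: [0.4581, -0.2188, 0.4204]
eef_rot: [3.138, -0.004, 0.195]
force: [0.3, -0.3, -1.5]
grip_width: 0.0621
grip_force: 0.0
time_s: 18.3
ee_pos: [0.4583, -0.2189, 0.4161]
eef_rot: [-3.141, 0.001, 0.195]
force: [-0.9, -0.8, -0.9]
grip_width: 0.062
grip_force: 0.0
t 18.3 grasp store mm [-0.4  0.3] 235.7 world [ 0.4581 -0.2188  0.2357] force [-0.9 -0.8 -0.9] w 0.062 gf 0.0
```

View pics/s6.png

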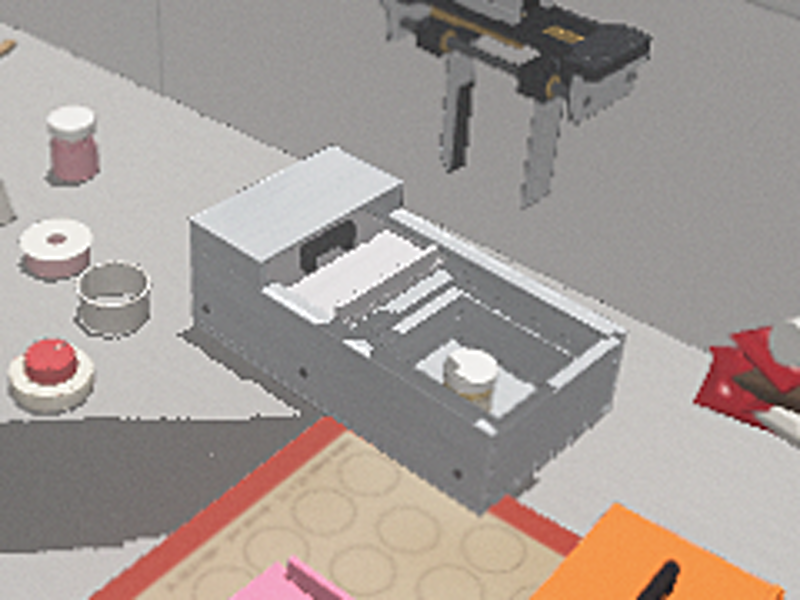

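The squat jar stands upright in the well, with its cap at crop (470,363). The hatch is home under the hood, the tall jar hasn't moved, and the gripper is clear.

```bash
python3 -c "
from station import ctrl
print(ctrl.hand_in())"
```

```text
the job is handed in; nothing more can be done
None
```

I've handed the job in after about 18 s of robot time: the hatch was lifted and set down part way, then slid home to its stop by the flange. The squat jar stands upright in the well and the tall jar was not disturbed; the hand-in gave no verdict.

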